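# Wind the under-stairs food lift down and rack the lunch tin

### The job

Bring the food lift down: lift the red winch knob to free its pawl, keep hold of it and let the crank turn back slowly under the load, never letting it run away, until the tray is fully down, then let the pawl drop back in and let go. Take the lunch tin out of the tray and stand it upright on the cork trivet, let go, then take it again by its other two faces (the ones with the latches) and stand it upright, fully down, in the middle slot of the red drying rack, then let go. Do not tip the tin over, and leave everything else where it stands.

Things in the scene. Friction and masses are not known exactly. Their poses are not given: they have to be found in the camera images.
- lift: the whole lift, bolted to the cart: tray and mast on its -y side, winch on its +y side; origin on the cart top midway between them, x away from the robot at yaw 0, z up. The base plate reaches 60 mm to -x, 140 to +x, 145 to +-y. The mast, 190 mm high, stands behind the tray, its near face 109 mm beyond the tray's centre in +x
- winch_axis (a point): point on the winch's upright axis at the height of the knob's centre, 118 mm over the cart; axes as the lift's. The winch is a green gearbox with a dark steel toothed disc on it (170 mm across, teeth reach 77 mm up) and a steel crank arm above (its top 90 mm up). The tray's centre lies 190 mm from this axis in -y
- knob (a point): centre of the red upright knob on the crank's end, 26 mm across, 40 high, 75 mm from the axis. It spins freely, so the hand need not turn. Lifted straight up (2.5 to 4 N spring) it pulls the pawl pin out of the disc: clear after 6 mm, 9 to 12 is good, stop at 14. Let go, it springs into the next gap (every 0.125 rad) and holds. While lifted the load pushes it along with 4 to 7 N
- pawl (a joint): how far the knob and pawl are lifted, m: 0 seated in the disc, 0.014 at the stop
- crank (a joint): angle the crank has been let back, rad: 0 at the start (tray up), 2.0 at the bottom stop. It grows clockwise seen from above; the knob starts on the near side of the axis (2.57 rad anticlockwise from the lift's +x axis) and ends on the far side (0.57 rad)
- tray (a joint): how far the tray has come down, m: 0 up, 0.100 fully down; 0.05 m for each rad of crank. It must never sink faster than 0.15 m/s; with the pawl up and no hand on the knob it runs faster than that
- tray_floor (a point): centre of the top of the tray's floor (92 x 62 mm), 120 mm over the cart when up, 20 when down; axes as the lift's. Yellow walls 60 mm high stand before and behind the tin (+-x, inner faces 72 mm apart); the +-y sides are open, so in the tray the tin can be taken only by its +-y faces
- tin_center (a point): centre of the stainless lunch tin, 64 mm along its x, 54 mm along its y, 70 mm high, about 0.28 kg (0.2 to 0.39); brass clip latches on its two +-x faces. It stands upright in the tray, its x along the lift's x within a few degrees
- trivet_top (a point): centre of the top of the round cork trivet, 100 mm across, 5 mm thick, fixed on the cart
- rack_slot (a point): centre of the floor (68 x 56 mm) of the middle slot of the red drying rack, 12 mm over the cart. The slot runs along x, open at both ends, with fences at +-y 62 mm apart inside, 80 long, tops 60 mm over the slot floor: the tin goes in with its x along the slot's x, either way round, held by its +-x faces. The rack (110 x 130 mm) is fixed
- dish_a: white ceramic sauce dish, 84 mm across, 24 mm high, origin at its underside; bystander
- dish_b: blue ceramic sauce dish, 84 mm across, 24 mm high, origin at its underside; bystander
- cup: green glass cup, 68 mm across, 60 mm high, origin at its underside; bystander
- jar: amber jar with yellow cap, 60 mm across, 70 mm high, origin at its underside; bystander
- spatula: yellow spatula lying flat, 260 mm long; bystander
- sauce: amber bottle with red cap, 56 mm across, 170 mm high, origin at its underside; bystander

How it is judged:
On the way, in this order (a step that is already met when the one before it is completed fails the run):
1. the pawl is lifted clear by the knob, the tray still up (value of joint pawl above 0.005 m and value of joint tray below 0.03 m), for 0.1 s.
2. the tray is fully down with the tin in it, the pawl seated, the knob let go (value of joint tray above 0.096 m and value of joint pawl below 0.003 m and contact force between the fingers and lift below 0.2 N and horizontal distance between tin_center and tray_floor below 0.03 m), for 0.2 s.
3. the tin stands on the trivet, let go (horizontal distance between tin_center and trivet_top below 0.04 m and z of tin_center in the frame of trivet_top below 0.038 m and angle between tin_center's own z axis and vertical below 0.1 rad and linear speed of tin below 0.02 m/s and contact force between the fingers and tin below 0.1 N), for 0.2 s.
At the end, for the whole second after the job is handed in: the tin stands upright (within 0.1 rad) on the floor of the rack's middle slot, within 20 mm of its middle along the slot, at rest and let go; the tray is fully down (over 96 mm) and the pawl seated (lifted less than 3 mm) (x of tin_center in the frame of rack_slot between -0.02 and 0.02 m and y of tin_center in the frame of rack_slot between -0.009 and 0.009 m and z of tin_center in the frame of rack_slot between 0.03 and 0.039 m and angle between tin_center's own z axis and vertical below 0.1 rad and linear speed of tin below 0.02 m/s and value of joint tray above 0.096 m and value of joint pawl below 0.003 m); the robot touches nothing.
It fails at once if the load runs away: the tray sinks faster than 0.15 m/s (velocity of joint tray above 0.15 m/s).
It fails at once if the tin is tipped over (angle between tin_center's own z axis and vertical above 0.6 rad).
It fails at once if a bystander is moved more than 30 mm (distance of any of dish_a, dish_b, cup, jar, spatula, sauce from where it was at the start of the episode above 0.03 m).
It also fails if it takes over 72 s, if anything falls off the work surface, if the arm or the gripper's body presses on something with over 40 N, if the wrist force passes 120 N, or if a joint passes its speed limit or range.

### The arm

A 6-joint arm with a two-finger parallel gripper is mounted at the origin on the work surface. World frame = base frame: x ahead of the robot, y to its left, z up, the work surface at z = 0. Lengths are in m, angles in rad, forces in N, time in s.
With the tool pointing down it reaches from about 0.3 to 0.775 m from the base axis. Payload 14.6 kg.
Tool frame: the origin (TCP) lies on the centre line of the jaws, within the pads' length; the fingertips stand 19 mm ahead of it and the grasp point (between the pads) is the TCP; z points along the fingers, x is the direction in which the jaws open and shut, and the axes are right-handed (so a half turn about z gives the same grasp; the last joint's range is limited). The gripper opens to 94 mm and grips with 3 to 60 N. Pads are 16 mm wide; open, the fingers measure 119 mm over their backs; the gripper's body (75 mm by 177 mm) begins 78 mm behind the grasp point.
Start: joints at [-1.335, 0.3, 1.521, -0, 1.321, -0.067], TCP at [0.164, -0.525, 0.224] pointing down, gripper open.
Joint ranges: [-3.03, 3.03], [-0.79, 2.21], [0.23, 2.52], [-1.04, 4.18], [0, 3.07], [-2.55, 2.55]. Speed limits (rad/s): [2.22, 2.22, 2.57, 3.14, 3.14, 3.14].

### API

Orientations are given as [roll, pitch, yaw] about the fixed x, y, z axes, in that order (R = Rz(yaw) Ry(pitch) Rx(roll)).
In Python, from station import ctrl, imaging gives the robot as it stands.
- The arm moves only by the shell command python3 -m handwheel 'ROWS' [OPENING] [FORCE]. ROWS is JSON, a list that holds one entry, the list of rows, each a list of 4 numbers: the shift along the tool's x, y, z in m, then the turn about the tool's z in rad. A call has 1 to 10 rows; each row shifts and turns the pose as measured when the row begins, along the tool's axes as they then stand; what a row does not reach is not made up. A row lasts 1/10 s, in which the tool goes at most 50 mm and 8.59 degrees, less where a joint would pass 70% of its speed; a pose out of reach is approached as far as the arm can. A call is refused whole if a number of a shift passes 0.05 or a number of a turn 0.15, either way. A call with a gripper value outside its range is refused whole. OPENING is the finger opening in m, from 0 to 0.094, set as the call begins (- or left out, the last holds). The fingers move at their own pace and stop on an object; FORCE is the grip in N (left out, the last holds). Time passes only in rows, so rows that do not move let the fingers close. It gives the time, the measured TCP pose, the force and the opening at its end, in the units of the state.
- ctrl.get_obs(): the state, without advancing time (a new reading comes with each control period).
- imaging.camera(name): name is "scene" or "side" or "wrist"; returns the picture (420x560x3 uint8, red, green, blue); there is no depth.
- imaging.camera_model(name): a dict with "camera_matrix" (3x3 intrinsics, pixels), "k1" (the pictures are not rectified: a ray, as slopes to the right and down, at radius r is drawn at 1 + k1 r^2 times it, then the intrinsics apply), "position" and "attitude" of the camera in the world. Camera axes: x right, y up, looking along -z (the intrinsics and any distortion apply to the point x, -y, -z); pixel columns grow to the right and rows downward; lengths in m; the calibration is good to about 2 mm. A picture is of the moment at which its call begins: read the wrist's pose just before it. camera_model takes no time and is no camera call; for the wrist camera it gives the pose at the moment of the call.
- ctrl.hand_in(): hands the job in, once; it reports no verdict.
The state is a dict: "time_s": time; "qpos": joint angles; "joint_vel": joint speeds; "tau": joint torques, N m; "ee_pos": TCP position; "eef_rot": TCP orientation; "force": force on the tool from outside, world axes, zero at the start; "moment": the same for the moment, N m; "grip_width": finger opening in m.
Only numpy, scipy, OpenCV 4.12 (cv2) and the standard library are available. Lean on these libraries where they do the work, as an engineer would, in place of code of your own. Each camera call takes 0.05 s, during which the arm holds its last target. There are 200 camera calls.

## Working session

There is one attempt and no reset: what is moved stays moved. The work goes in short steps, Python scripts to look and compute and a shell command to move; the robot and the scene stay as the last step left them, time stands still between calls to the robot, and variables do not carry over. Pictures are saved under pics/ and viewed, about 8 in all and at most 12, crops included, and the job is handed in when it is done.

```bash
ls; mkdir -p pics; python3 - <<'E'
from station import ctrl, imaging
import cv2
print(ctrl.get_obs())
for n in ("scene","side"):
    im=imaging.camera(n); cv2.imwrite(f"pics/{n}0.png",cv2.resize(im[:,:,::-1],(800,600),interpolation=cv2.INTER_CUBIC))
    print(n,imaging.camera_model(n))
print(imaging.camera_model("wrist"))
E
```

```text
pics
{'time_s': 0.0, 'qpos': array([-1.33462749e+00,  3.00477992e-01,  1.52159354e+00, -1.23232904e-06,
        1.32066968e+00, -6.65879103e-02]), 'joint_vel': array([-0.00086132, -0.00202501,  0.00096599,  0.00128555,  0.00108265,
        0.00149074]), 'tau': array([-5.28860164e-04, -5.31805301e+01, -3.52739847e+01,  7.08260620e-02,
        2.43462611e-02, -1.16759529e-04]), 'ee_pos': array([ 0.1639313 , -0.52475151,  0.22387726]), 'eef_rot': array([-3.14151742e+00,  1.14609922e-03, -1.26803923e+00]), 'force': array([0.42813929, 0.08894464, 0.74868482]), 'moment': array([-0.00822248,  0.00857114,  0.00697256]), 'grip_width': 0.09378350538496572}
scene {'camera_matrix': array([[447.88572561,   0.        , 284.46505251],
       [  0.        , 447.88572561, 207.20620493],
       [  0.        ,   0.        ,   1.        ]]), 'k1': -0.005047567710575063, 'position': array([1.16634188, 0.7630085 , 1.22963299]), 'attitude': array([0.7453154 , 0.01187982, 2.43936546])}
side {'camera_matrix': array([[413.64493802,   0.        , 270.87411184],
       [  0.        , 413.64493802, 207.80177152],
       [  0.        ,   0.        ,   1.        ]]), 'k1': -0.10927338981008321, 'position': array([-0.02547503,  0.9584693 ,  0.89447132]), 'attitude': array([ 0.95628328, -0.0058869 , -2.61611136])}
{'camera_matrix': array([[373.38457859,   0.        , 274.36101469],
       [  0.        , 373.38457859, 206.40049125],
       [  0.        ,   0.        ,   1.        ]]), 'k1': -0.06680911342567022, 'position': array([ 0.23123164, -0.50450744,  0.3854057 ]), 'attitude': array([-2.48072966e-01,  2.12004242e-04, -1.26788351e+00])}
```

View pics/scene0.png

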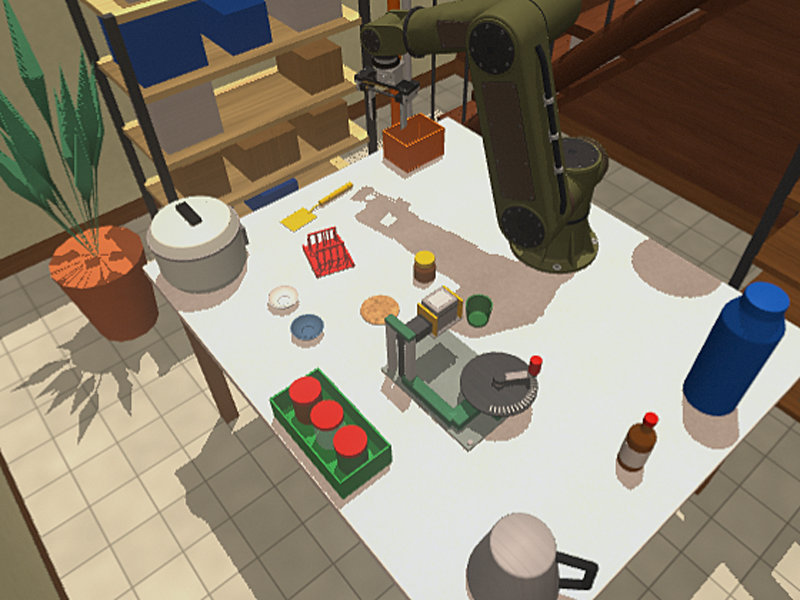

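View pics/side0.png

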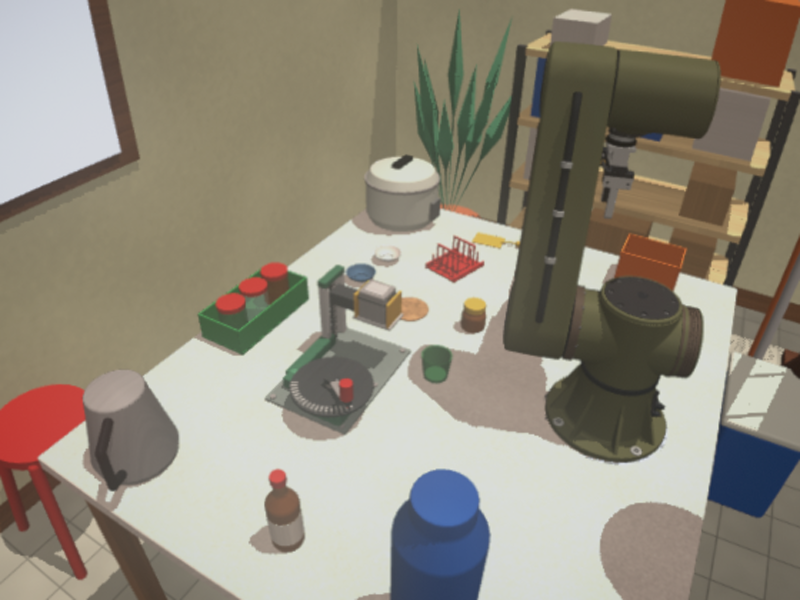

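```bash
cat > h.py <<'E'
import numpy as np, cv2
from scipy.spatial.transform import Rotation as Ro
from station import ctrl, imaging
def ray(m,u,v):
    K=m["camera_matrix"]; x,y=(u-K[0,2])/K[0,0],(v-K[1,2])/K[1,1]
    a,b=x,y
    for _ in range(20):
        s=1+m["k1"]*(a*a+b*b); a,b=x/s,y/s
    d=Ro.from_euler("xyz",m["attitude"]).as_matrix()@np.array([a,-b,-1]); return np.array(m["position"]),d
def onz(m,u,v,z):
    p,d=ray(m,u,v); return p+d*(z-p[2])/d[2]
def proj(m,P):
    q=Ro.from_euler("xyz",m["attitude"]).as_matrix().T@(np.asarray(P)-m["position"]); a,b=q[0]/-q[2],-q[1]/-q[2]
    s=1+m["k1"]*(a*a+b*b); K=m["camera_matrix"]; return np.array([K[0,0]*a*s+K[0,2],K[1,1]*b*s+K[1,2]])
def tri(*rs):
    A=0;b=0
    for p,d in rs:
        d=d/np.linalg.norm(d); M=np.eye(3)-np.outer(d,d); A=A+M; b=b+M@p
    return np.linalg.solve(A,b)
E
python3 - <<'E'
from h import *
S=imaging.camera_model("scene"); D=imaging.camera_model("side"); k=.7
for n,(a,b,z) in dict(knob=((536,361),(346,383),.138),tin=((440,299),(380,290),.19),trivet=((380,309),(410,308),.005),cup=((479,299),(436,350),.06),jar=((425,257),(474,303),.07),rack=((328,262),(455,265),0)).items():
    r=[ray(S,a[0]*k,a[1]*k),ray(D,b[0]*k,b[1]*k)]
    print(n,onz(S,a[0]*k,a[1]*k,z).round(3),onz(D,b[0]*k,b[1]*k,z).round(3),tri(*r).round(3))
a=imaging.camera("scene")[150:330,200:400,::-1]; b=imaging.camera("side")[150:310,180:360,::-1]
cv2.imwrite("pics/c1.png",cv2.resize(a,(800,600 if 0 else 720))[:600] if 0 else cv2.resize(a,None,fx=3.3,fy=3.3,interpolation=cv2.INTER_CUBIC))
cv2.imwrite("pics/c2.png",cv2.resize(b,None,fx=3.7,fy=3.7,interpolation=cv2.INTER_CUBIC))
E
```

```text
knob [0.439 0.308 0.138] [0.435 0.306 0.138] [0.437 0.306 0.136]
tin [0.506 0.078 0.19 ] [0.497 0.079 0.19 ] [0.501 0.073 0.184]
trivet [ 0.528 -0.119  0.005] [ 0.527 -0.122  0.005] [ 0.527 -0.12   0.005]
cup [0.35  0.055 0.06 ] [0.371 0.052 0.06 ] [0.363 0.067 0.076]
jar [ 0.359 -0.137  0.07 ] [ 0.364 -0.139  0.07 ] [ 0.362 -0.133  0.074]
rack [ 0.525 -0.352  0.   ] [ 0.518 -0.376  0.   ] [ 0.518 -0.365 -0.002]
```

View pics/c1.png

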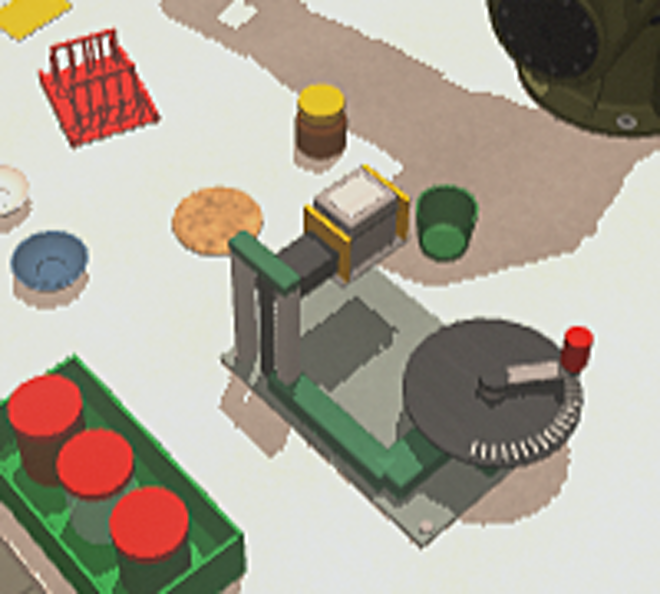

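View pics/c2.png

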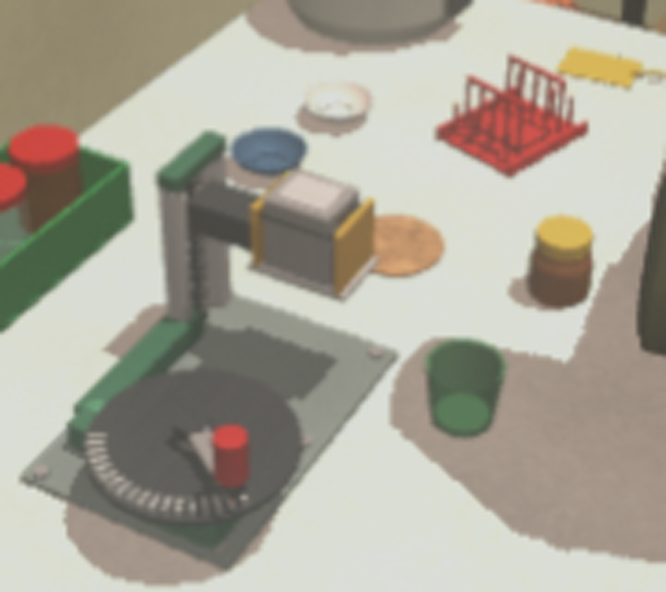

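```bash
python3 - <<'E'
from h import *
S=imaging.camera_model("scene"); D=imaging.camera_model("side")
s=lambda u,v,z:onz(S,200+u/3.3,150+v/3.3,z)[:2].round(4)
d=lambda u,v,z:onz(D,180+u/3.7,150+v/3.7,z)[:2].round(4)
print("knob",s(579,334,.138),d(231,437,.138))
print("disc",s(492,392,.077),d(194,446,.077))
c=(s(492,392,.077)+d(194,446,.077))/2;kn=(s(579,334,.138)+d(231,437,.138))/2
print("knob ang", np.arctan2(*(kn-c)[::-1])-2.57,np.linalg.norm(kn-c))
z=.006
print("base",s(421,547,z),s(222,358,z),d(22,478,z),d(227,568,z),d(397,354,z))
z=.012
print("rack",s(37,72,z),s(76,147,z),s(160,118,z),"|",d(437,133,z),d(511,174,z),d(587,127,z))
print("tin top corners s", [s(*p,.19) for p in((362,168),(394,190),(350,222),(317,198))])
print("tin d", [d(*p,.19) for p in((297,172),(359,187),(328,217),(265,200))])
print("rack fencetop s",[s(*p,.072) for p in((52,44),(115,30),(72,78),(135,66))],"d",[d(*p,.072) for p in((510,57),(568,85),(466,77),(515,110))])
print("trivet",s(217,220,.005),d(397,245,.005))
print("jar",s(322,100,.07),d(565,236,.07),"cup",s(446,205,.06),d(466,358,.06),"dishes",s(50,255,.02),d(268,150,.02),s(0,190,.02),d(337,102,.02))
E
```

```text
knob [0.434  0.3047] [0.4347 0.3053]
disc [0.5059 0.2717] [0.4907 0.2753]
knob ang 0.11390482346164221 0.07128711314115621
base [0.6386 0.3194] [0.6434 0.0329] [0.6347 0.3188] [0.4386 0.3136] [0.4461 0.0267]
rack [ 0.5488 -0.4433] [ 0.5861 -0.3074] [ 0.4839 -0.2819] | [ 0.5796 -0.3129] [ 0.4768 -0.2809] [ 0.4439 -0.408 ]
tin top corners s [array([0.4773, 0.0544]), array([0.4737, 0.0958]), array([0.5328, 0.0986]), array([0.5362, 0.0555])]
tin d [array([0.53  , 0.0572]), array([0.4748, 0.0502]), array([0.4752, 0.0998]), array([0.5311, 0.1052])]
rack fencetop s [array([ 0.5387, -0.4126]), array([ 0.4681, -0.3841]), array([ 0.5544, -0.3489]), array([ 0.4876, -0.3178])] d [array([ 0.5406, -0.4069]), array([ 0.462 , -0.3835]), array([ 0.5629, -0.3428]), array([ 0.4893, -0.3077])]
trivet [ 0.5294 -0.1181] [ 0.5245 -0.1191]
jar [ 0.3604 -0.1352] [ 0.3577 -0.1312] cup [0.3602 0.0643] [0.3652 0.0586] dishes [ 0.7041 -0.1853] [ 0.7121 -0.1805] [ 0.6928 -0.3008] [ 0.6987 -0.3023]
```

```bash
python3 -m handwheel '[[[-0.03,-0.0,-0.0,0.1],[-0.03,-0.0,0,0.1],[-0.039,-0.012,0,0.102],[-0.04,-0.013,0,0],[-0.04,-0.013,0,0],[-0.04,-0.013,0,0],[-0.04,-0.013,0,0],[-0.04,-0.013,0,0],[-0.04,-0.013,0,0],[-0.04,-0.013,0,0]]]' 0.07 40
python3 -m handwheel '[[[-0.04,-0.013,0,0],[-0.04,-0.013,0,0],[-0.04,-0.013,0,0],[-0.04,-0.013,0,0],[-0.04,-0.013,0,0],[-0.04,-0.013,0,0],[-0.04,-0.013,0,0],[-0.04,-0.013,0,0]]]'
```

```text
time_s: 1.2
ee_pos: [0.251, -0.1366, 0.2224]
eef_rot: [-3.141, 0.003, -1.591]
force: [0.9, -0.6, 0.5]
grip_width: 0.0697
time_s: 2.0
ee_pos: [0.3621, 0.1966, 0.2249]
eef_rot: [-3.134, 0.002, -1.59]
force: [0.4, -1.0, 0.4]
grip_width: 0.0701
```

```bash
python3 -m handwheel '[[[-0.035,-0.022,0,-0.02],[-0.035,-0.022,0,0],[-0.028,-0.02,0.01,0],[-0.01,-0.01,0.01,0],[0,0,0,0],[0,0,0,0]]]' 
python3 - <<'E'
from h import *
o=ctrl.get_obs(); m=imaging.camera_model("wrist"); im=imaging.camera("wrist")
print(o["ee_pos"],o["eef_rot"]); print(m)
cv2.imwrite("pics/w1.png",cv2.resize(im[:,:,::-1],(800,600),interpolation=cv2.INTER_CUBIC))
for P in ((.4345,.305,.138),(.499,.267,.09),(.4345,.305,.09)): print(proj(m,P)/.7)
E
```

```text
time_s: 2.6
ee_pos: [0.4382, 0.3137, 0.2033]
eef_rot: [-3.135, 0.001, -1.563]
force: [-0.2, -0.2, 0.5]
grip_width: 0.07
[0.43823853 0.31371199 0.2032797 ] [-3.13514809e+00  8.89841549e-04 -1.56335944e+00]
{'camera_matrix': array([[373.38457859,   0.        , 274.36101469],
       [  0.        , 373.38457859, 206.40049125],
       [  0.        ,   0.        ,   1.        ]]), 'k1': -0.06680911342567022, 'position': array([0.50768064, 0.31330893, 0.36518904]), 'attitude': array([-2.41471250e-01,  1.99493798e-04, -1.56325208e+00])}
[409.41485376 332.45196795]
[483.17105631 182.4695733 ]
[406.57774835 304.80578518]
```

View pics/w1.png

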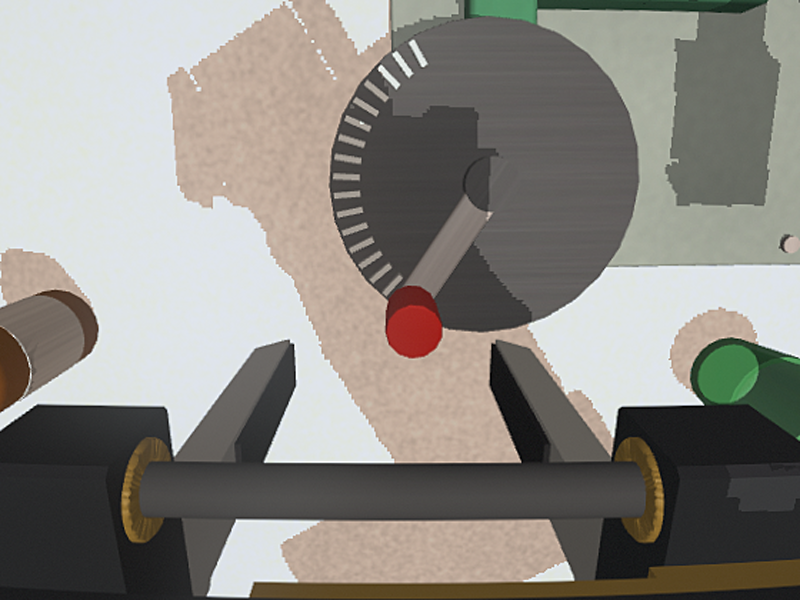

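```bash
python3 -m handwheel '[[[0.011,0.003,0.025,0],[0,0,0.025,0],[0,0,0.02,0],[0,0,0.011,0],[0,0,0.002,0],[0,0,0,0]]]'
```

```text
time_s: 3.25
ee_pos: [0.4357, 0.2994, 0.1237]
eef_rot: [-3.128, 0.005, -1.567]
force: [0.1, 0.6, -0.8]
grip_width: 0.0701
```

```bash
python3 -m handwheel '[[[-0.004,0.001,0.004,0],[0,0,0,0]]]'; python3 -m handwheel '[[[0,0,0,0],[0,0,0,0],[0,0,0,0],[0,0,0,0],[0,0,0,0]]]' 0.0 40
```

```text
time_s: 3.45
ee_pos: [0.4352, 0.3039, 0.1213]
eef_rot: [-3.126, 0.006, -1.567]
force: [0.5, 0.1, -0.1]
grip_width: 0.0698
time_s: 3.95
ee_pos: [0.4355, 0.3044, 0.1225]
eef_rot: [-3.124, 0.007, -1.566]
force: [-0.2, -1.1, 0.0]
grip_width: 0.0331
```

```bash
python3 -m handwheel '[[[0,0,0,0],[0,0,0,0],[0,0,0,0]]]'; python3 -m handwheel '[[[0,0,-0.004,0],[0,0,-0.004,0],[0,0,-0.003,0]]]'
```

```text
time_s: 4.25
ee_pos: [0.4356, 0.304, 0.1225]
eef_rot: [-3.124, 0.006, -1.566]
force: [0.3, -0.0, 0.6]
grip_width: 0.0253
time_s: 4.55
ee_pos: [0.4357, 0.3045, 0.1336]
eef_rot: [-3.123, 0.008, -1.567]
force: [4.7, 3.5, -5.1]
grip_width: 0.0253
```

```bash
python3 -m handwheel '[[[-0.0062,-0.0042,0,0],[-0.0057,-0.0048,0,0],[-0.0052,-0.0054,0,0],[-0.0047,-0.0059,0,0],[-0.0041,-0.0063,0,0]]]'; cat > t.py <<'E'
from h import *
o=ctrl.get_obs(); p=o["ee_pos"]; a=np.array([.4997,.265]); d=p[:2]-a
print("theta",np.arctan2(d[1],d[0]),"r",np.linalg.norm(d),"z",p[2])
E
python3 t.py
```

```text
time_s: 5.05
ee_pos: [0.4654, 0.3317, 0.1348]
eef_rot: [-3.12, 0.006, -1.566]
force: [6.3, -4.8, -4.2]
grip_width: 0.0255
theta 2.0455720244984636 r 0.07496217223906723 z 0.1348312960004775
```

```bash
python3 -m handwheel '[[[-0.0031,-0.0068,0.0003,0],[-0.0024,-0.0071,0.0003,0],[-0.0017,-0.0073,0.0003,0],[-0.0009,-0.0074,0.0003,0],[-0.0002,-0.0075,0.0003,0],[0.0006,-0.0075,0.0002,0],[0.0013,-0.0074,0.0002,0]]]'; python3 t.py
```

```text
time_s: 5.75
ee_pos: [0.5211, 0.3365, 0.13]
eef_rot: [-3.125, -0.006, -1.567]
force: [1.7, -6.2, -3.7]
grip_width: 0.0252
theta 1.280499351652705 r 0.07465666665836193 z 0.1299998695121205
```

```bash
python3 -m handwheel '[[[0.0025,-0.0071,-0.002,0],[0.0032,-0.0068,-0.001,0],[0.0039,-0.0064,0,0],[0.0045,-0.006,0,0],[0.0051,-0.0055,0,0]]]'; python3 t.py
```

```text
time_s: 6.25
ee_pos: [0.555, 0.3152, 0.1314]
eef_rot: [-3.13, -0.01, -1.568]
force: [-0.1, -5.5, -3.8]
grip_width: 0.0254
theta 0.7374678323601537 r 0.07472026540982711 z 0.131381626139123
```

```bash
python3 -m handwheel '[[[0.0056,-0.005,-0.001,0],[0.005,-0.0036,0,0],[0.003,-0.002,0,0],[0.002,-0.0014,0,0]]]'; python3 t.py
```

```text
time_s: 6.65
ee_pos: [0.5631, 0.3043, 0.131]
eef_rot: [3.14, -0.0, -1.566]
force: [-11.0, 12.2, -3.6]
grip_width: 0.0253
theta 0.5547407535932601 r 0.07454460141823613 z 0.130973455360788
```

```bash
python3 -m handwheel '[[[0,0,0.003,0],[0,0,0.003,0],[0,0,0.003,0],[0,0,0.001,0]]]'; python3 t.py
```

```text
time_s: 7.05
ee_pos: [0.5624, 0.3062, 0.1227]
eef_rot: [3.14, 0.002, -1.564]
force: [-5.1, -3.4, 11.1]
grip_width: 0.0255
theta 0.5811440501228642 r 0.07505036028893192 z 0.12267496244827435
```

```bash
python3 -m handwheel '[[[0,0,0,0],[0,0,0,0],[0,0,0,0],[0,0,0,0],[0,0,0,0]]]' 0.07; python3 -m handwheel '[[[0,0,-0.02,0],[0,0,-0.03,0],[0,0,-0.03,0],[0.02,0.03,-0.01,0],[0.04,0.02,0,0],[0.04,0.01,0,0]]]' 0.085
python3 - <<'E'
from h import *
o=ctrl.get_obs(); m=imaging.camera_model("wrist"); im=imaging.camera("wrist")
print(o["ee_pos"],o["eef_rot"]); print(m)
cv2.imwrite("pics/w2.png",cv2.resize(im[:,:,::-1],(800,600),interpolation=cv2.INTER_CUBIC))
for P in ((.562,.306,.138),(.503,.077,.09),(.503,.077,.02)): print(proj(m,P)/.7)
E
```

```text
time_s: 7.55
ee_pos: [0.5635, 0.3065, 0.1241]
eef_rot: [-3.141, 0.005, -1.564]
force: [-0.6, 0.6, 0.6]
grip_width: 0.062
time_s: 8.15
ee_pos: [0.5025, 0.2063, 0.2153]
eef_rot: [3.141, 0.004, -1.56]
force: [1.7, 0.4, -0.0]
grip_width: 0.0849
[0.50248892 0.20633425 0.21532864] [ 3.1414387   0.00432442 -1.56002515]
{'camera_matrix': array([[373.38457859,   0.        , 274.36101469],
       [  0.        , 373.38457859, 206.40049125],
       [  0.        ,   0.        ,   1.        ]]), 'k1': -0.06680911342567022, 'position': array([0.57297786, 0.20562947, 0.37675888]), 'attitude': array([-0.24807072,  0.00362588, -1.55984912])}
[168.49162145 184.64034474]
[621.99076061 292.89782189]
[580.12751407 268.21392889]
```

View pics/w2.png

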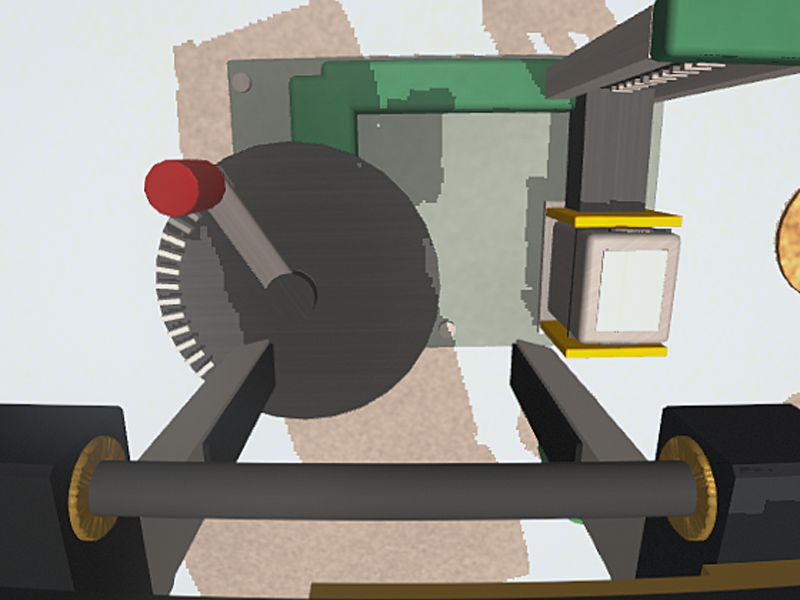

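```bash
python3 - <<'E'
from h import *
m={'camera_matrix':np.array([[373.38457859,0,274.36101469],[0,373.38457859,206.40049125],[0,0,1]]),'k1':-0.06680911342567022,'position':np.array([0.57297786,0.20562947,0.37675888]),'attitude':np.array([-0.24807072,0.00362588,-1.55984912])}
for p in ((588,235),(681,234),(672,347),(578,340),(629,290)): print(onz(m,p[0]*.7,p[1]*.7,.09).round(4))
print([onz(m,p[0]*.7,p[1]*.7,.08).round(4) for p in ((548,210),(682,217),(667,352),(541,325))])
print(onz(m,172*.7,187*.7,.138))
E
```

```text
[0.5352 0.0996 0.09  ]
[0.5367 0.0475 0.09  ]
[0.4711 0.0433 0.09  ]
[0.475  0.0993 0.09  ]
[0.5047 0.0732 0.09  ]
[array([0.5474, 0.1198, 0.08  ]), array([0.5451, 0.0427, 0.08  ]), array([0.4644, 0.0403, 0.08  ]), array([0.4807, 0.1185, 0.08  ])]
[0.56096056 0.30447934 0.138     ]
```

```bash
python3 -m handwheel '[[[0.04,0,0.01,-0.02],[0.045,-0.001,0.015,0],[0.035,-0.001,0.02,0],[0.01,0,0.02,0],[0.002,0,0.01,0],[0,0,0,0]]]' 0.085; python3 - <<'E'
from station import ctrl
print(ctrl.get_obs()["ee_pos"],ctrl.get_obs()["eef_rot"])
E
```

```text
time_s: 8.8
ee_pos: [0.5069, 0.0643, 0.1397]
eef_rot: [-3.137, 0.004, -1.543]
force: [0.9, 1.1, 0.0]
grip_width: 0.0852
[0.50692653 0.06428676 0.13968397] [-3.13718917  0.00425484 -1.54325753]
```

```bash
python3 -m handwheel '[[[-0.008,0.002,0.005,0],[0,0,0.02,0],[0,0,0.025,0],[0,0,0.02,0],[0,0,0.01,0],[0,0,0,0]]]'
```

```text
time_s: 9.4
ee_pos: [0.5071, 0.0805, 0.061]
eef_rot: [-3.13, 0.005, -1.537]
force: [0.2, -0.7, 0.1]
grip_width: 0.0849
```

```bash
python3 -m handwheel '[[[0.0075,0.0025,0.003,0],[0,0,0,0]]]'; python3 -m handwheel '[[[0,0,0,0],[0,0,0,0],[0,0,0,0],[0,0,0,0],[0,0,0,0],[0,0,0,0]]]' 0.0 20
```

```text
time_s: 9.6
ee_pos: [0.5054, 0.0735, 0.0592]
eef_rot: [-3.128, 0.005, -1.535]
force: [0.2, 0.2, 0.3]
grip_width: 0.085
time_s: 10.2
ee_pos: [0.5064, 0.0733, 0.0614]
eef_rot: [-3.124, 0.006, -1.536]
force: [0.6, 0.5, -0.6]
grip_width: 0.0542
```

```bash
python3 -m handwheel '[[[0,0,0,0],[0,0,-0.01,0],[0,0,-0.02,0],[0,0,-0.03,0],[0,0,-0.03,0],[0,0,-0.01,0]]]' - 25; python3 -m handwheel '[[[0.02,-0.002,0,0],[0.04,-0.004,0,0],[0.04,-0.004,0,0],[0.04,-0.004,0,0],[0.025,-0.004,0,0],[0.015,-0.002,0,0],[0,0,0,0]]]'
```

```text
time_s: 10.8
ee_pos: [0.5031, 0.0725, 0.1646]
eef_rot: [-3.13, 0.005, -1.536]
force: [0.2, -0.2, -3.1]
grip_width: 0.0534
time_s: 11.5
ee_pos: [0.5291, -0.1123, 0.1629]
eef_rot: [-3.131, 0.006, -1.534]
force: [0.0, 1.0, -1.4]
grip_width: 0.0539
```

```bash
python3 -m handwheel '[[[0.006,0.002,0.015,0],[0,0,0.025,0],[0,0,0.025,0],[0,0,0.02,0],[0,0,0.01,0],[0,0,0,0]]]'
```

```text
time_s: 12.1
ee_pos: [0.5278, -0.1122, 0.064]
eef_rot: [-3.132, 0.008, -1.53]
force: [-0.0, 0.1, -1.8]
grip_width: 0.0542
```

```bash
python3 -m handwheel '[[[0.006,0.001,0.01,0],[0,0,0.006,0],[0,0,0.002,0],[0,0,0.001,0]]]'
```

```text
time_s: 12.5
ee_pos: [0.5283, -0.1181, 0.0465]
eef_rot: [-3.129, 0.007, -1.529]
force: [-9.3, 3.3, 19.2]
grip_width: 0.0537
```

```bash
python3 -m handwheel '[[[0,0,-0.0005,0],[0,0,0,0]]]'; python3 -m handwheel '[[[0,0,0,0],[0,0,0,0],[0,0,0,0],[0,0,0,0]]]' 0.085;  python3 -m handwheel '[[[0,0,-0.02,0],[0,0,-0.03,0],[0,0,-0.04,0],[0,0,-0.03,0],[0,0.02,-0.01,-0.14],[0,0.02,-0.0,-0.14],[0,0.02,0,-0.14],[0,0.02,0,0],[0,0,0,0]]]'
python3 - <<'E'
from h import *
o=ctrl.get_obs(); m=imaging.camera_model("wrist"); im=imaging.camera("wrist")
print(o["ee_pos"],o["eef_rot"]); print({k:(v.tolist() if hasattr(v,'tolist') else v) for k,v in m.items()})
cv2.imwrite("pics/w3.png",cv2.resize(im[:,:,::-1],(800,600),interpolation=cv2.INTER_CUBIC))
for P in ((.528,-.118,.075),(.527,-.1185,.005),(.514,-.361,.012)): print(proj(m,P)/.7)
E
```

```text
time_s: 12.7
ee_pos: [0.5287, -0.1182, 0.0478]
eef_rot: [-3.127, 0.007, -1.529]
force: [-0.4, -0.4, -3.2]
grip_width: 0.0541
time_s: 13.1
ee_pos: [0.5295, -0.1185, 0.0488]
eef_rot: [-3.125, 0.006, -1.53]
force: [-0.5, -0.7, 1.1]
grip_width: 0.0827
time_s: 14.0
ee_pos: [0.4485, -0.1396, 0.1832]
eef_rot: [-3.123, -0.003, -1.092]
force: [-0.0, -0.3, 0.1]
grip_width: 0.085
[ 0.44850557 -0.13963774  0.18319072] [-3.12341702e+00 -2.98845702e-03 -1.09176019e+00]
{'camera_matrix': [[373.3845785868095, 0.0, 274.36101468741805], [0.0, 373.3845785868095, 206.40049124699019], [0.0, 0.0, 1.0]], 'k1': -0.06680911342567022, 'position': [0.508157450579827, -0.10855739877405766, 0.3458996689118777], 'attitude': [-0.23014460810463255, -0.0037947280178540765, -1.0916491593116588]}
[425.49565392 142.91755741]
[418.08467021 150.42702005]
[724.64298232 341.93649477]
```

View pics/w3.png

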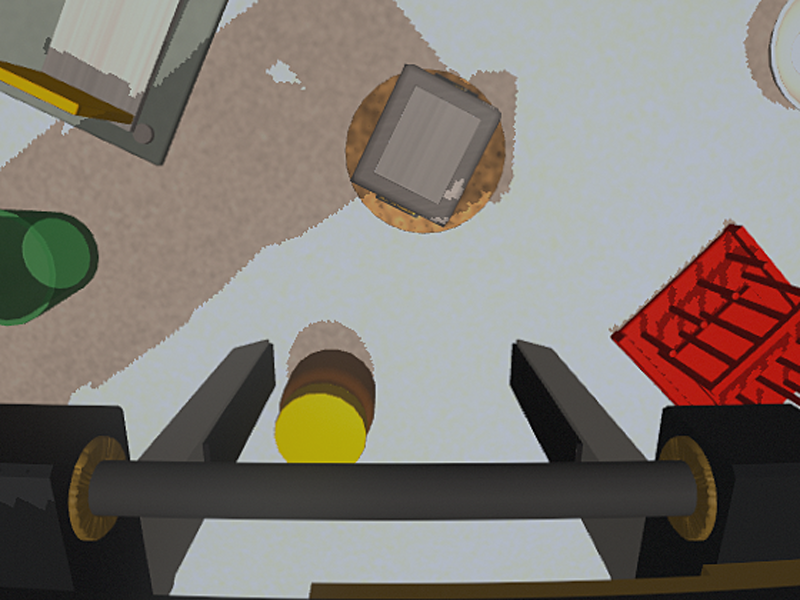

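```bash
python3 -m handwheel '[[[0.03,0.03,0,0],[0.03,0.03,0,0],[0.03,0.03,0,0],[0.025,0.025,0,0],[0,0,0,0],[0,0,0,0]]]'
python3 - <<'E'
from h import *
o=ctrl.get_obs(); m=imaging.camera_model("wrist"); im=imaging.camera("wrist")
print(o["ee_pos"],o["eef_rot"]); print({k:(v.tolist() if hasattr(v,'tolist') else v) for k,v in m.items()})
cv2.imwrite("pics/w4.png",cv2.resize(im[:,:,::-1],(800,600),interpolation=cv2.INTER_CUBIC))
import pickle; pickle.dump(m,open("w4.pkl","wb"))
for P in ((.514,-.361,.012),): print(proj(m,P)/.7)
E
```

```text
time_s: 14.65
ee_pos: [0.4037, -0.2987, 0.1815]
eef_rot: [-3.121, -0.004, -1.092]
force: [-0.7, 0.4, 0.8]
grip_width: 0.0847
[ 0.40370848 -0.2987161   0.18146309] [-3.12111175 -0.00424939 -1.09151751]
{'camera_matrix': [[373.3845785868095, 0.0, 274.36101468741805], [0.0, 373.3845785868095, 206.40049124699019], [0.0, 0.0, 1.0]], 'k1': -0.06680911342567022, 'position': [0.4629208442380403, -0.2676231527039618, 0.34434075709079326], 'attitude': [-0.22781863079509745, -0.0051288476692117335, -1.0914015300022282]}
[562.57934261 168.7597381 ]
```

View pics/w4.png

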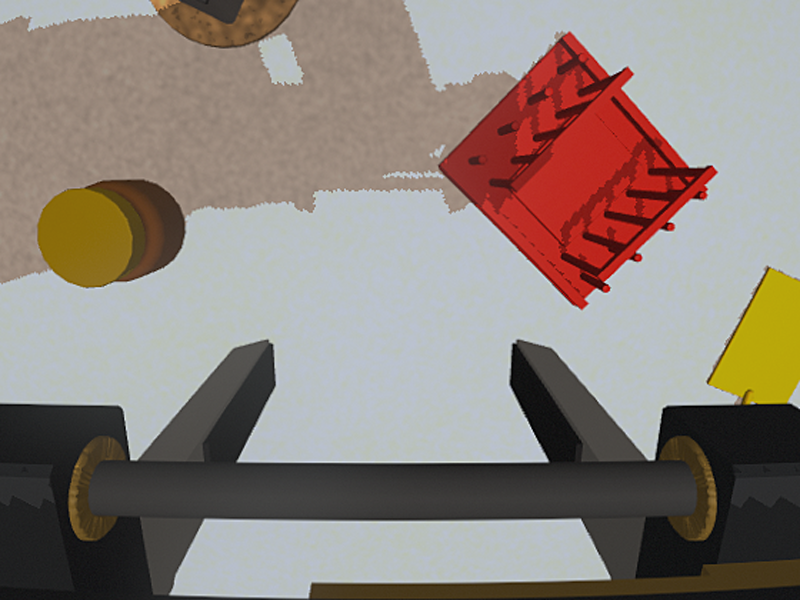

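```bash
python3 - <<'E'
import cv2
im=cv2.imread("pics/w4.png")[20:320,425:725]
cv2.imwrite("pics/w4c.png",cv2.resize(im,(600,600),interpolation=cv2.INTER_CUBIC))
E
```

```text
(no output)
```

View pics/w4c.png

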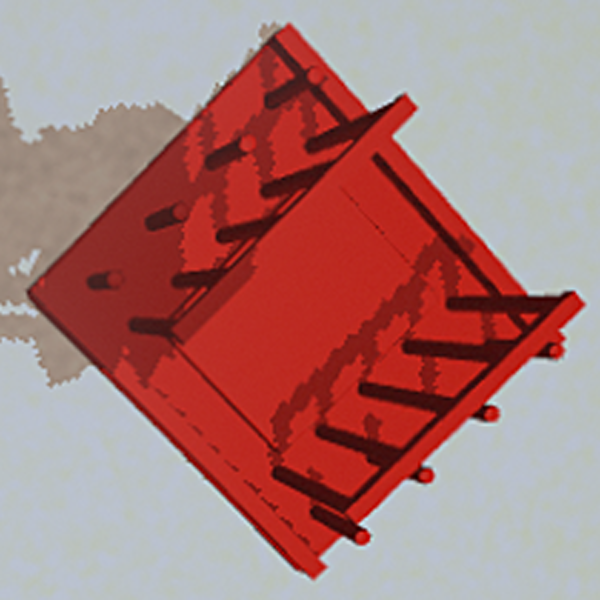

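```bash
python3 - <<'E'
from h import *
import pickle; m=pickle.load(open("w4.pkl","rb"))
f=lambda u,v,z:onz(m,(425+u/2)*.7,(20+v/2)*.7,z)[:2]
L=np.array([f(*p,.012) for p in((140,325),(228,235),(315,145))]);R=np.array([f(*p,.012) for p in((282,472),(367,390),(455,302))])
l=np.array([f(*p,.072) for p in((172,333),(408,102))]);r=np.array([f(*p,.072) for p in((348,500),(577,298))])
for A,B in((L,R),(l,r)):
    print((A.mean(0)+B.mean(0))/2,[np.arctan2(*(X[-1]-X[0])[::-1]) for X in(A,B)],np.linalg.norm(A.mean(0)-B.mean(0)))
b=[f(*p,.006) for p in((32,292),(285,28),(318,575))]
print(b,(b[1]+b[2])/2,np.arctan2(*(b[1]-b[0])[::-1]))
m={'camera_matrix':m["camera_matrix"],'k1':m["k1"],'position':np.array([0.508157450579827,-0.10855739877405766,0.3458996689118777]),'attitude':np.array([-0.23014460810463255,-0.0037947280178540765,-1.0916491593116588])}
q=np.array([onz(m,u*.7,v*.7,.075)[:2] for u,v in((408,65),(500,110),(442,225),(352,180))]);print(q,q.mean(0))
E
```

```text
[ 0.51343158 -0.3699846 ] [np.float64(-0.28028109705469295), np.float64(-0.28372463278285276)] 0.06579343339118623
[ 0.51441295 -0.36920197] [np.float64(-0.3032088404828721), np.float64(-0.3374512334554571)] 0.06603166763931993
[array([ 0.48081718, -0.29452858]), array([ 0.58479196, -0.32472047]), array([ 0.4449987 , -0.42216685])] [ 0.51489533 -0.37344366] -0.28260525384228985
[[ 0.5562853  -0.09338624]
 [ 0.55874665 -0.14282894]
 [ 0.49627979 -0.14449302]
 [ 0.49529304 -0.09397834]] [ 0.5266512  -0.11867163]
```

```bash
python3 -m handwheel '[[[0,0,0,-0.14],[0,0,0,-0.14],[0,0,0,-0.14],[0,0,0,-0.14],[0,0,0,-0.14],[0,0,0,-0.14],[0,0,0,-0.14],[0,0,0,-0.14]]]' 0.09
python3 - <<'E'
from h import *
S=imaging.camera_model("scene"); D=imaging.camera_model("side")
for c,yaw in(((.514,-.3695),-.283),((.514,-.362),-.283)):
    R=np.array([[np.cos(yaw),-np.sin(yaw)],[np.sin(yaw),np.cos(yaw)]])
    for loc in((-.055,.065,0),(-.055,.065,.012),(.055,.065,0),(.055,.065,.012),(.04,.033,.07),(-.04,-.033,.07)):
        P=[*(R@loc[:2]+c),loc[2]]
        print(loc,((proj(S,P)-[200,150])*3.3).round(),((proj(D,P)-[180,150])*3.7).round())
E
```

```text
time_s: 15.5
ee_pos: [0.4106, -0.2888, 0.1817]
eef_rot: [-3.137, -0.021, 0.082]
force: [-0.0, -0.1, -0.2]
grip_width: 0.0901
(-0.055, 0.065, 0) [159. 119.] [512. 178.]
(-0.055, 0.065, 0.012) [158. 112.] [513. 168.]
(0.055, 0.065, 0) [ 71. 147.] [436. 137.]
(0.055, 0.065, 0.012) [ 69. 140.] [437. 128.]
(0.04, 0.033, 0.07) [67. 82.] [470.  76.]
(-0.04, -0.033, 0.07) [113.  28.] [566.  83.]
(-0.055, 0.065, 0) [163. 122.] [509. 181.]
(-0.055, 0.065, 0.012) [162. 115.] [510. 172.]
(0.055, 0.065, 0) [ 74. 150.] [433. 140.]
(0.055, 0.065, 0.012) [ 73. 143.] [433. 131.]
(0.04, 0.033, 0.07) [71. 85.] [466.  79.]
(-0.04, -0.033, 0.07) [117.  31.] [564.  86.]
```

```bash
python3 -m handwheel '[[[0.022,-0.03,0,0.05],[0.025,-0.035,0,0],[0.025,-0.035,0,0],[0.025,-0.033,0,0],[0.018,-0.02,0.01,0],[0.0,0,0.01,0],[0,0,0,0]]]' 0.09
```

```text
time_s: 16.2
ee_pos: [0.5245, -0.1139, 0.1652]
eef_rot: [-3.136, -0.023, 0.052]
force: [-0.7, -0.9, -1.1]
grip_width: 0.09
```

```bash
python3 -m handwheel '[[[0,0.005,0.02,0.02],[0,0,0.03,0],[0,0,0.025,0],[0,0,0.015,0],[0,0,0.005,0],[0,0,0,0]]]'
```

```text
time_s: 16.8
ee_pos: [0.5264, -0.1196, 0.0698]
eef_rot: [-3.137, -0.026, 0.03]
force: [-0.3, 0.3, -0.1]
grip_width: 0.0901
```

```bash
python3 -m handwheel '[[[0,-0.001,0.01,0],[0,0,0.006,0],[0,0,0,0]]]'; python3 -m handwheel '[[[0,0,0,0],[0,0,0,0],[0,0,0,0],[0,0,0,0],[0,0,0,0]]]' 0.0 25
```

```text
time_s: 17.1
ee_pos: [0.5275, -0.1191, 0.0548]
eef_rot: [-3.138, -0.029, 0.029]
force: [0.6, -0.4, 0.5]
grip_width: 0.0899
time_s: 17.6
ee_pos: [0.5279, -0.1191, 0.0558]
eef_rot: [-3.138, -0.03, 0.029]
force: [0.1, -0.7, -1.4]
grip_width: 0.0645
```

```bash
python3 -m handwheel '[[[0,0,0,0],[0,0,-0.01,0],[0,0,-0.02,0],[0,0,-0.03,0],[0,0,-0.03,0],[0,0,-0.02,0]]]' - 30; python3 -m handwheel '[[[0,0.02,0,0.06],[-0.002,0.04,0,0.1],[-0.007,0.04,0,0.1],[-0.011,0.04,0,0.05],[-0.012,0.04,0,0],[-0.012,0.035,0,0],[-0.007,0.02,0,0],[0,0,0,0]]]'
```

```text
time_s: 18.2
ee_pos: [0.5226, -0.1191, 0.1686]
eef_rot: [-3.136, -0.023, 0.029]
force: [0.3, -0.5, -3.5]
grip_width: 0.0644
time_s: 19.0
ee_pos: [0.4279, -0.3437, 0.1741]
eef_rot: [-3.13, -0.029, -0.291]
force: [0.7, 0.3, -2.3]
grip_width: 0.0641
```

```bash
python3 -m handwheel '[[[0.02,0,0,0],[0.03,-0.001,0,0],[0.025,0,0,0],[0.013,-0.001,0,0],[0,0,0,0],[0,0,0,0]]]'
python3 - <<'E'
from h import *
o=ctrl.get_obs(); print(o["ee_pos"],o["eef_rot"])
S=imaging.camera("scene")[140:210,190:260,::-1]; D=imaging.camera("side")[130:210,280:360,::-1]
a=[cv2.resize(x,(400,400),interpolation=cv2.INTER_CUBIC) for x in (S,D)]
cv2.imwrite("pics/r.png",np.hstack(a))
E
```

```text
time_s: 19.6
ee_pos: [0.5163, -0.3648, 0.1792]
eef_rot: [-3.129, -0.029, -0.291]
force: [-0.2, -0.0, -1.3]
grip_width: 0.0643
[ 0.51626038 -0.36477314  0.17921803] [-3.12895264 -0.02939648 -0.29135239]
```

View pics/r.png

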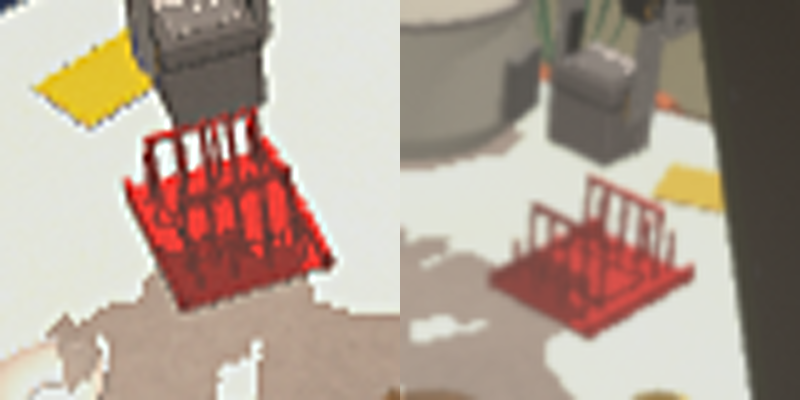

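```bash
python3 - <<'E'
from h import *
S=imaging.camera_model("scene"); D=imaging.camera_model("side")
s=lambda u,v:ray(S,190+u/5.714,140+v/5.714); d=lambda u,v:ray(D,280+u/5,130+v/5)
A=tri(s(185,308),d(90,283));B=tri(s(333,263),d(190,337));print("+x+y",A,"-x+y",B)
yaw=-.283;R=np.array([[np.cos(yaw),-np.sin(yaw)],[np.sin(yaw),np.cos(yaw)]])
print("centre",A[:2]-R@[.055,.065],B[:2]-R@[-.055,.065])
# rear rail (-y) ends, front rail (+y): S left rail = -y
print("rail -y", tri(s(146,140),d(188,180)), tri(s(255,110),d(263,208)))
E
```

```text
+x+y [ 0.58255245 -0.31822919  0.0049522 ] -x+y [ 0.48058068 -0.28871606  0.00399285]
centre [ 0.5115898  -0.36528556] [ 0.51524245 -0.36648856]
rail -y [ 0.54203391 -0.40962647  0.06852253] [ 0.46830812 -0.38569737  0.07317306]
```

```bash
python3 -m handwheel '[[[-0.002,0.003,0.01,-0.008],[-0.001,0.0005,0.015,0],[-0.001,0.0005,0.01,0],[0,0,0,0],[0,0,0,0]]]'
```

```text
time_s: 20.2
ee_pos: [0.5095, -0.3677, 0.1424]
eef_rot: [-3.129, -0.029, -0.283]
force: [0.8, -0.1, -2.4]
grip_width: 0.0644
```

```bash
python3 -m handwheel '[[[0.003,-0.0013,0.005,0],[0,0,0.007,0],[0,0,0,0],[0,0,0,0]]]'
```

```text
time_s: 20.6
ee_pos: [0.5137, -0.3675, 0.1304]
eef_rot: [-3.13, -0.031, -0.283]
force: [0.7, 0.4, -2.8]
grip_width: 0.0646
```

```bash
python3 -m handwheel '[[[-0.0002,0.0001,0.006,0],[-0.0002,0.0001,0.007,0],[-0.0002,0.0001,0.007,0],[0,0,0,0]]]'
```

```text
time_s: 21.0
ee_pos: [0.5137, -0.3675, 0.1086]
eef_rot: [-3.13, -0.031, -0.283]
force: [0.1, 0.2, -2.3]
grip_width: 0.0646
```

Bottom of the tin is below the fence tops with no contact force, so it is entering cleanly.

```bash
python3 -m handwheel '[[[-0.0002,0.0001,0.008,0],[-0.0002,0.0001,0.01,0],[-0.0002,0.0001,0.01,0],[-0.0002,0.0001,0.008,0],[-0.0002,0.0001,0.004,0],[0,0,0,0]]]'
```

```text
time_s: 21.6
ee_pos: [0.5137, -0.3674, 0.0642]
eef_rot: [-3.13, -0.03, -0.283]
force: [-0.3, -0.0, -2.1]
grip_width: 0.0644
```

```bash
python3 -m handwheel '[[[0,0,0.002,0],[0,0,0.001,0]]]'; python3 -m handwheel '[[[0,0,0,0],[0,0,0,0],[0,0,0,0],[0,0,0,0]]]' 0.088; python3 -m handwheel '[[[0,0,-0.01,0],[0,0,-0.02,0],[0,0,-0.04,0],[0,0,-0.04,0],[0,0,-0.03,0],[-0.03,-0.04,0,0],[-0.03,-0.04,0,0],[-0.03,-0.04,0,0],[0,0,0,0],[0,0,0,0]]]'
python3 - <<'E'
from h import *
o=ctrl.get_obs(); print(o["ee_pos"],o["force"])
S=imaging.camera("scene")[140:340,190:400,::-1]; D=imaging.camera("side")[130:320,180:360,::-1]
a=[cv2.resize(x,(400,400),interpolation=cv2.INTER_CUBIC) for x in (S,D)]
cv2.imwrite("pics/r2.png",np.hstack(a))
E
```

```text
time_s: 21.8
ee_pos: [0.5143, -0.3676, 0.0628]
eef_rot: [-3.13, -0.031, -0.283]
force: [-4.6, 3.1, 10.2]
grip_width: 0.0645
time_s: 22.2
ee_pos: [0.5152, -0.3683, 0.0647]
eef_rot: [-3.131, -0.035, -0.283]
force: [-0.2, -0.4, 0.3]
grip_width: 0.0876
time_s: 23.2
ee_pos: [0.4555, -0.2251, 0.2154]
eef_rot: [-3.133, -0.042, -0.284]
force: [0.2, 0.6, 0.2]
grip_width: 0.088
[ 0.45548229 -0.22512226  0.21535452] [0.1770954  0.58951193 0.17006481]
```

View pics/r2.png

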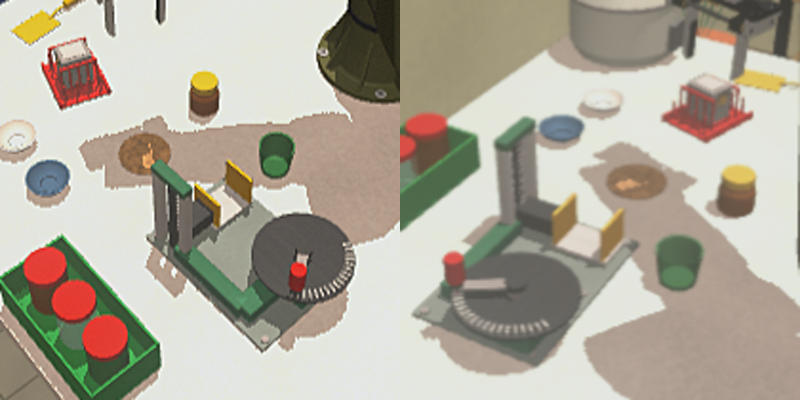

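The tin stands in the middle slot (left view about (75,62), right view about (710,90)). The tray is down and empty, the crank is on the far side, and the bystanders look unmoved.

```bash
python3 -c "
from station import ctrl
print(ctrl.hand_in())"
```

```text
the job is handed in; nothing more can be done
None
```

I finished the whole sequence and handed the job in at about 23 s of the 72 s allowed. No verdict is reported, so success rests on the checks below.

**What I did**
- **Lift:** I raised the knob about 11 mm and let the crank back at about 1 rad/s, roughly 0.05 m/s at the tray, until the force reversed at the bottom stop. I then lowered the knob to its seated height and let go.
- **Trivet:** I took the tin from the tray by its ±y faces, stood it on the cork trivet and released it.
- **Rack:** I took the tin again by its latch faces, lowered it into the middle slot and let go.

**What the last checks showed**
- **Tin:** It touched down at exactly the height expected for the slot floor, after entering with no side force. The final pictures show it upright in the slot.
- **Lift and hand:** The pictures show the tray down with the crank on its far side. The hand is clear, with external force under 1 N.
- **Bystanders:** The ones in view (dishes, cup, jar and the visible part of the spatula) look unmoved. The sauce bottle was outside the last crops, so I did not recheck it, but the arm kept well away from it.

**What disagreed or was off**
- The fixed cameras and the wrist camera first differed by about 8 to 13 mm on the rack's y position. Re-reading the fixed-camera views brought that down to about 3 mm, and I used a value in between.
- The lifted knob sagged to about 7.5 mm halfway down and I raised it again. It stayed above the 6 mm needed to keep the pawl clear.
- I measured pawl seating only through knob height (0.1227 m against 0.1225 m at the start). The tray being fully down is judged from crank angle and pictures.

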